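Scrape the drip channel of the cart's tray

ROBOT

A 6-joint arm with a two-finger parallel gripper is mounted at the origin on the work surface. World frame = base frame: x ahead of the robot, y to its left, z up, the work surface at z = 0. Lengths are in m, angles in rad, forces in N, time in s.
With the tool pointing down it reaches from about 0.35 to 0.975 m from the base axis. Payload 4.9 kg.
Tool frame: the origin (TCP) lies at the very end of the fingers, on their centre line; the grasp point (between the pads) lies 19 mm behind it; z points along the fingers, y is the line along which they close (so a half turn about z gives the same grasp; the last joint's range is limited). The gripper opens to 85 mm and grips with 20 to 120 N. Pads are 22 mm wide; open, the fingers measure 114 mm over their backs; the gripper's body (76 mm by 85 mm) begins 54 mm behind the grasp point. The pads swing forward as they close: fully open they stand 13 mm farther back than shut.
Start: joints at [-1.236, 0.053, 1.613, -0, 1.476, -0.119], TCP at [0.274, -0.562, 0.231] pointing down, gripper open.
Joint ranges: [-3.01, 3.01], [-1.01, 2.22], [0.06, 2.58], [-1.02, 4.17], [0.09, 2.62], [-3.14, 3.14]. Speed limits (rad/s): [2.57, 2.57, 3.14, 3.14, 3.14, 3.14].

INTERFACE

Orientations are given as a rotation vector (axis times angle).
In Python, from station import * gives the robot as it stands.
- The arm moves only by the shell command python3 -m crank 'ROWS' [OPENING] [FORCE]. ROWS is JSON, a list of rows, each an object with "offset": the shift along the tool's x, y, z in m, a list of three; "twist": the turn, a rotation vector about the tool's x, y, z in degrees, a list of three. In form: [{"offset": [x, y, z], "twist": [rx, ry, rz]}, ...]. A call has 1 to 20 rows; each row is the pose to reach, as a shift and turn from the pose commanded when the call began, along the tool's axes at that moment; what a row does not reach only later rows make up. A row lasts 1/8 s, in which the tool goes at most 62.5 mm and 10.7 degrees, less where a joint would pass 70% of its speed; a pose out of reach is approached as far as the arm can. A call with a gripper value outside its range is refused whole. OPENING is the opening, from 0 (shut) to 1 (fully open), set as the call begins (- or left out, the last holds). The fingers move at their own pace and stop on an object; FORCE is the grip in N (left out, the last holds). Time passes only in rows, so rows that repeat a pose let the fingers close. It gives the time, the measured TCP pose, the force, the opening and the grip force at its end, in the units of the state.
- get_obs(): the state, without advancing time (a new reading comes with each control period).
- get_image(name): name is "side" or "top" or "wrist"; returns the picture (480x640x3 uint8, red, green, blue); there is no depth.
- get_calibration(name): a dict with "intrinsics" (3x3 intrinsics, pixels), "k1" (the pictures are not rectified: a ray, as slopes to the right and down, at radius r is drawn at 1 + k1 r^2 times it, then the intrinsics apply), "world_from_camera" (4x4, takes a point from camera to world coordinates); the wrist camera has in their place "tool_from_camera" (4x4, takes a point from camera to tool coordinates, whose origin is the TCP and whose axes are the flange's). Camera axes: x right, y up, looking along -z (the intrinsics and any distortion apply to the point x, -y, -z); pixel columns grow to the right and rows downward; lengths in m; the calibration is good to about 2 mm. A picture is of the moment at which its call begins: read the wrist's pose just before it. get_calibration takes no time and is no camera call.
- finish_job(): hands the job in; it is judged then, once.
Trained networks look in the newest picture that a camera, given by its name, has taken for a name from the list of things; names that differ only in an ending like _2 or _b are one class to them, and where a whole thing is asked for, a point or a joint stands for the part that bears it (a point fixed in the world has none). Each returns a list of dicts, best first, with "confidence" (0 to 1); they miss things now and then, are a little off and sometimes report something else, mostly with a low value. They report only what shows in the picture. A call takes as long as a camera call. They do not tell look-alikes from the thing itself.
- cut_out(query, camera): "region" (480x640 bool, what is visible of it) and "rect" ([centre column, centre row, width, height] in pixels, round what is visible of it).
The state is a dict: "t": time; "q": joint angles; "dq": joint speeds; "effort": joint torques, N m; "tool_pos": TCP position; "tool_rot": TCP orientation; "contact_force": force on the tool from outside, world axes, zero at the start; "wrist_torque": the same for the moment, N m; "opening": finger opening in m; "grip_force": force on a finger pad.
Only numpy, scipy, OpenCV 4.12 (cv2) and the standard library are available. Lean on these libraries where they do the work, as an engineer would, in place of code of your own. Each camera call takes 0.05 s, during which the arm holds its last target. There are 200 camera calls.

TASK

Take the crevice scraper out of its egg cup and run its tip slowly (about 5 cm per second), down inside the grey tray's channel all the way, from the start point near the closed end to the end point near the open end. Then stand it back upright in the same egg cup, its guard resting on the rim. Leave the dial thermometer in the other egg cup undisturbed.

Things in the scene. Friction and masses are not known exactly. Their poses are not given: they have to be found in the camera images.
- scraper_grip (a point): Grip point on the handle of the crevice scraper, a loose upright tool (about 80 g, 120 mm long) that stands tip down in a white ceramic egg cup. Its black round handle is 22 mm in diameter and 70 mm long; this point is on its axis, 30 mm below the handle top and 40 mm above the upper face of the guard. The guard is a black disc 54 mm across and 5 mm thick; below it a white point 45 mm long tapers from 18 mm to 8 mm diameter. z runs from the tip up to the handle.
- scraper_tip (a point): The flat lower end of the scraper's white point (8 mm diameter), on the axis, 90 mm below scraper_grip along the tool, 45 mm below the guard's underside. z runs up the tool.
- egg_cup: The fixed white ceramic egg cup (it does not move) in which the scraper stands at the start and must end. 70 mm high, 49 mm across the rim, mouth 40 mm in diameter, wall 4.5 mm. Origin at the centre of its underside, z up. With the guard resting on the rim the tip hangs inside, 25 mm above the origin. An identical fixed egg cup holds the thermometer.
- seam_start (a point): Start point on the floor of the straight channel of the grey plastic tray, mid-width, 30 mm from the channel's closed end. The tray is fixed, 280 mm along the channel by 180 mm across. The channel is 20 mm wide and 14 mm deep below the tray's deck, with a flat floor 4 mm above the cart top; the deck has an 8 mm high lip on its two long sides and its closed end, none at the open end. Here y points along the channel towards the end point, x across it, z up.
- seam_end (a point): End point on the channel floor, mid-width, 200 mm from seam_start along its y, 40 mm from the open end of the tray. Same axes.
- thermometer: Bystander: steel dial thermometer, a thin stem (5 mm) with a stop disc 54 mm across resting on the rim of the other egg cup and a round dial 44 mm across on top, 130 mm long. Origin at the lower end of the stem, z up.
Not all that is in view belongs to the job. What is shaped like the egg_cup but black or orange is not meant.

How it is judged:
On the way, in this order (a step that is already met when the one before it is completed fails the run):
1. the scraper's tip is down in the tray's channel near the start point (y of scraper_tip in the frame of seam_start between -0.03 and 0.02 m and x of scraper_tip in the frame of seam_start between -0.01 and 0.01 m and z of scraper_tip in the frame of seam_start between -0.004 and 0.011 m), for 0.1 s.
2. the tip, still down in the channel, passes 40 mm along from the start point (y of scraper_tip in the frame of seam_start between 0.026 and 0.054 m and x of scraper_tip in the frame of seam_start between -0.01 and 0.01 m and z of scraper_tip in the frame of seam_start between -0.004 and 0.011 m), for 0.05 s.
3. the tip, still down in the channel, passes 80 mm along from the start point (y of scraper_tip in the frame of seam_start between 0.066 and 0.094 m and x of scraper_tip in the frame of seam_start between -0.01 and 0.01 m and z of scraper_tip in the frame of seam_start between -0.004 and 0.011 m), for 0.05 s.
4. the tip, still down in the channel, passes 120 mm along from the start point (y of scraper_tip in the frame of seam_start between 0.106 and 0.134 m and x of scraper_tip in the frame of seam_start between -0.01 and 0.01 m and z of scraper_tip in the frame of seam_start between -0.004 and 0.011 m), for 0.05 s.
5. the tip, still down in the channel, passes 160 mm along from the start point (y of scraper_tip in the frame of seam_start between 0.146 and 0.174 m and x of scraper_tip in the frame of seam_start between -0.01 and 0.01 m and z of scraper_tip in the frame of seam_start between -0.004 and 0.011 m), for 0.05 s.
6. the tip, still down in the channel, reaches the end point near the open end (y of scraper_tip in the frame of seam_start between 0.185 and 0.24 m and x of scraper_tip in the frame of seam_start between -0.01 and 0.01 m and z of scraper_tip in the frame of seam_start between -0.004 and 0.011 m), for 0.05 s.
At the end, for the whole second after the job is handed in: The scraper stands released and at rest in its own egg cup: tip within 15 mm of the cup's axis and 18 to 32 mm above the cup's underside (guard on the rim), tilted less than 10 degrees (horizontal distance between scraper_tip and egg_cup below 0.015 m and z of scraper_tip in the frame of egg_cup between 0.018 and 0.032 m and angle between scraper_tip's own z axis and vertical below 0.18 rad and linear speed of scraper below 0.02 m/s); the robot touches nothing.
It fails at once if the tip moves faster than 15 cm/s while down in the channel ((y of scraper_tip in the frame of seam_start between -0.03 and 0.23 m and x of scraper_tip in the frame of seam_start between -0.01 and 0.01 m and z of scraper_tip in the frame of seam_start between -0.004 and 0.011 m) and linear speed of scraper above 0.15 m/s).
It fails at once if the thermometer is displaced by more than 20 mm (distance of thermometer from where it was at the start of the episode above 0.02 m).
It also fails if it takes over 64 s, if anything falls off the work surface, if the arm or the gripper's body presses on something with over 40 N, if the wrist force passes 120 N, or if a joint passes its speed limit or range.

## Working session

There is one attempt and no reset: what is moved stays moved. The work goes in short steps, Python scripts to look and compute and a shell command to move; the robot and the scene stay as the last step left them, time stands still between calls to the robot, and variables do not carry over. Pictures are saved under pics/ and viewed, at most 14 in all, crops included, and the job is handed in when it is done.

```bash
mkdir -p pics; ls; python3 - <<'E'
from station import *
import cv2, numpy as np
o=get_obs(); print(o)
for c in ("side","top"):
    im=get_image(c); cv2.imwrite(f"pics/{c}0.png",im[:,:,::-1])
    k=get_calibration(c); print(c,k)
    for q in ("scraper_grip","egg_cup","seam_start","thermometer"):
        try:
            for d in cut_out(q,c)[:5]: print(c,q,round(d["confidence"],2),np.round(d["rect"],1))
        except Exception as e: print(q,e)
print(get_calibration("wrist"))
E
```

```text
pics
{'t': 0.0, 'q': array([-1.23600807e+00,  5.33670784e-02,  1.61427160e+00,  1.29615898e-05,
        1.47599632e+00, -1.19001773e-01]), 'dq': array([-0.00210076, -0.00100653,  0.00055187,  0.0005114 ,  0.00166689,
        0.00109155]), 'effort': array([ 1.01188627e-03, -3.93680227e+01, -3.70177031e+01, -9.69755843e-05,
        7.00879682e-03, -1.17022518e-05]), 'tool_pos': array([ 0.27378457, -0.56116161,  0.23007006]), 'tool_rot': array([-3.05909291e+00, -7.06252375e-01,  3.25103371e-04]), 'contact_force': array([-0.11835023, -0.83406324,  0.55911062]), 'wrist_torque': array([ 0.01725512, -0.03662882,  0.01577319]), 'grip_force': 0.0, 'opening': 0.0850686198683914}
side {'intrinsics': array([[599.3256331 ,   0.        , 317.98709802],
       [  0.        , 599.3256331 , 240.99390971],
       [  0.        ,   0.        ,   1.        ]]), 'k1': -0.04713584283312871, 'world_from_camera': array([[-0.90818202,  0.19186877, -0.37201048,  0.13811023],
       [-0.41795555, -0.46403247,  0.78101666,  0.7565961 ],
       [-0.02277224,  0.86478913,  0.50161857,  0.62557378],
       [ 0.    
[... 1059 characters left out ...]
37.3]
top egg_cup 0.6 [430.2 190.7  29.1  37.8]
top seam_start 0.7 [243.8 255.9 165.1 107. ]
top thermometer 0.72 [430.1 277.5  39.7  35.7]
{'intrinsics': array([[370.57673301,   0.        , 317.53700534],
       [  0.        , 370.57673301, 233.99050416],
       [  0.        ,   0.        ,   1.        ]]), 'k1': 0.0030454240385468494, 'tool_from_camera': array([[ 1.09295189e-03,  9.61656604e-01,  2.74254228e-01,
         6.81554508e-02],
       [ 9.99998885e-01, -1.33008923e-03,  6.78707573e-04,
         3.75738609e-04],
       [ 1.01746621e-03,  2.74253181e-01, -9.61656985e-01,
        -1.41355410e-01],
       [ 0.00000000e+00,  0.00000000e+00,  0.00000000e+00,
         1.00000000e+00]])}
```

View pics/side0.png

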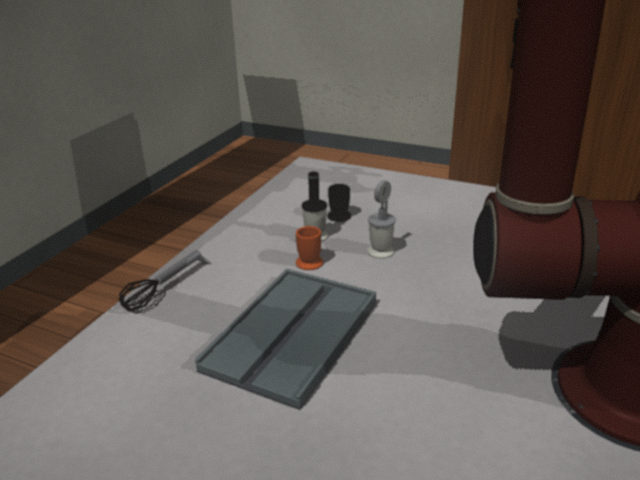

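View pics/top0.png

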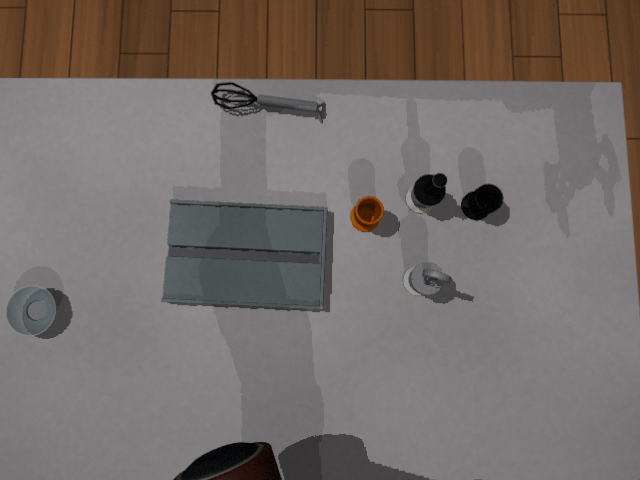

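Side view: scraper upright in its white cup at (314,205), thermometer at (381,215), and orange and black decoys. Top view: scraper handle top at (439,181), tray channel from (319,257) at the closed, lipped right end to (168,252) at the open left end.

```bash
cat > h.py <<'E'
from station import *
import cv2, numpy as np
from scipy.spatial.transform import Rotation as R
def pose(o=None):
    o=o or get_obs(); T=np.eye(4); T[:3,:3]=R.from_rotvec(o["tool_rot"]).as_matrix(); T[:3,3]=o["tool_pos"]; return T
def cam(name,T=None):
    k=get_calibration(name)
    return k["intrinsics"],k["k1"],(k["world_from_camera"] if name!="wrist" else T@k["tool_from_camera"])
def ray(c,px):
    K,k1,W=c; p=np.array([(px[0]-K[0,2])/K[0,0],(px[1]-K[1,2])/K[1,1]]); s=p.copy()
    for _ in range(20): s=p/(1+k1*(s@s))
    return W[:3,3],W[:3,:3]@np.array([s[0],-s[1],-1.])
def atz(c,px,z):
    o,d=ray(c,px); return o+d*(z-o[2])/d[2]
def proj(c,P):
    K,k1,W=c; q=(np.asarray(P)-W[:3,3])@W[:3,:3]; s=np.stack([q[...,0],-q[...,1]],-1)/-q[...,2:3]
    s=s*(1+k1*(s**2).sum(-1,keepdims=True)); return s*K[0,0]+K[:2,2]
def tri(a,pa,b,pb):
    o1,d1=ray(a,pa);o2,d2=ray(b,pb); s=np.linalg.lstsq(np.stack([d1,-d2],1),o2-o1,rcond=None)[0]
    p,q=o1+d1*s[0],o2+d2*s[1]; return (p+q)/2,np.linalg.norm(p-q)
E
python3 - <<'E'
from h import *
np.set_printoptions(precision=4,suppress=True)
t=cam("top");s=cam("side")
print("handle top",tri(t,(439.5,181),s,(314,174)))
print("guard",atz(t,(427,191),.075), atz(s,(314.5,206),.075))
print("cup foot",atz(t,(418,200),.0),atz(s,(314,234),0.0))
print("handle top z.145",atz(t,(439.5,181),.145),atz(s,(314,174),.145))
print("therm disc",atz(t,(425,279),.072))
for p,z in (((170,201),.018),((327,208),.026),((323,310),.026),((163,303),.018)): print("corner",atz(t,p,z))
for p in ((319,257),(168,252)): print("chan",atz(t,p,.004))
for p in ((288,270),(376,292),(300,407),(198,372),(325,288),(246,386)): print("side tray",atz(s,p,.02))
E
```

```text
handle top (array([ 0.6155, -0.235 ,  0.1421]), np.float64(0.00038338852239430373))
guard [ 0.615  -0.2311  0.075 ] [ 0.6124 -0.227   0.075 ]
cup foot [ 0.6153 -0.2321  0.    ] [ 0.6223 -0.2411  0.    ]
handle top z.145 [ 0.615  -0.2341  0.145 ] [ 0.6125 -0.2291  0.145 ]
therm disc [ 0.4677 -0.225   0.072 ]
corner [0.6062 0.2147 0.018 ]
corner [ 0.5941 -0.0652  0.026 ]
corner [ 0.4157 -0.0587  0.026 ]
corner [0.4256 0.2192 0.018 ]
chan [ 0.5093 -0.052   0.004 ]
chan [0.5162 0.2181 0.004 ]
side tray [ 0.5939 -0.067   0.02  ]
side tray [ 0.4188 -0.0634  0.02  ]
side tray [0.4208 0.2343 0.02  ]
side tray [0.5899 0.2319 0.02  ]
side tray [ 0.5062 -0.0401  0.02  ]
side tray [0.5096 0.2286 0.02  ]
```

```bash
python3 -m crank '[{"offset":[0.2,-0.087,-0.07],"twist":[0,0,13]},{"offset":[0.2,-0.087,-0.07],"twist":[0,0,13]},{"offset":[0.2,-0.087,-0.07],"twist":[0,0,13]},{"offset":[0.2,-0.087,-0.07],"twist":[0,0,13]},{"offset":[0.392,-0.174,-0.07],"twist":[0,0,26]},{"offset":[0.392,-0.174,-0.07],"twist":[0,0,26]},{"offset":[0.392,-0.174,-0.07],"twist":[0,0,26]},{"offset":[0.392,-0.174,-0.07],"twist":[0,0,26]},{"offset":[0.392,-0.174,-0.07],"twist":[0,0,26]},{"offset":[0.392,-0.174,-0.07],"twist":[0,0,26]},{"offset":[0.392,-0.174,-0.07],"twist":[0,0,26]},{"offset":[0.392,-0.174,-0.07],"twist":[0,0,26]}]' 1
python3 - <<'E'
from h import *
T=pose(); im=get_image("wrist"); cv2.imwrite("pics/w1.png",im[:,:,::-1]); np.save("w1.npy",T); print(T, get_obs()["q"])
for q in ("scraper_grip","egg_cup","thermometer"):
    for d in cut_out(q,"wrist")[:4]: print(q,round(d["confidence"],2),np.round(d["rect"],1))
E
```

```text
t: 2.0
tool_pos: [0.5495, -0.2344, 0.3013]
tool_rot: [3.142, -0.002, -0.0]
contact_force: [0.5, 0.7, -0.2]
opening: 0.0854
grip_force: 0.0
[[ 9.99998771e-01 -1.56610568e-03 -7.17636113e-05  5.49485950e-01]
 [-1.56611060e-03 -9.99998771e-01 -6.85388374e-05 -2.34387775e-01]
 [-7.16561841e-05  6.86511430e-05 -9.99999995e-01  3.01338863e-01]
 [ 0.00000000e+00  0.00000000e+00  0.00000000e+00  1.00000000e+00]] [-5.27433807e-01 -4.44535343e-02  1.59468784e+00 -5.81211099e-05
  1.59127962e+00  1.04472527e+00]
scraper_grip 0.55 [319.  126.5  56.4  55. ]
egg_cup 0.96 [415.5 138.2  60.6  54.1]
egg_cup 0.91 [225.1 161.9  63.   51.6]
thermometer 0.57 [312.6 281.1  49.2  67.2]
thermometer 0.21 [ 92.3 218.6 184.7 160.5]
```

View pics/w1.png

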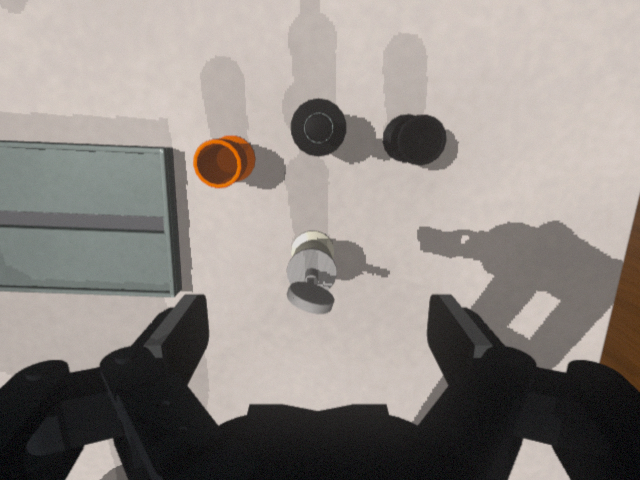

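Wrist view: scraper from straight above, guard disc centred at (319,127). Thermometer (312,280), tray's closed edge near column 165–183, channel floor around rows 212–228.

```bash
python3 - <<'E'
from h import *
np.set_printoptions(precision=4,suppress=True)
c=cam("wrist",np.load("w1.npy"))
print("guard",atz(c,(319,127),.075),"top",atz(c,(319,128),.145))
print("therm",atz(c,(314,262),.072))
print("tray corners",atz(c,(173,147),.026),atz(c,(182,296),.026),"chan end lo/hi",atz(c,(163,230),.018),atz(c,(163,215),.004))
print("orange",atz(c,(218,163),.07),"black",atz(c,(421,139),.07))
E
```

```text
guard [ 0.6189 -0.2365  0.075 ] top [ 0.618  -0.2363  0.145 ]
therm [ 0.481  -0.2312  0.072 ]
tray corners [ 0.598  -0.0766  0.026 ] [ 0.4196 -0.0684  0.026 ] chan end lo/hi [ 0.5015 -0.0513  0.018 ] [ 0.5165 -0.0474  0.004 ]
orange [ 0.5847 -0.1363  0.07  ] black [ 0.6076 -0.3358  0.07  ]
```

```bash
python3 -m crank '[{"offset":[0.04,0.001,0.0],"twist":[0,0,0]},{"offset":[0.068,0.001,0.04],"twist":[0,0,0]},{"offset":[0.068,0.001,0.08],"twist":[0,0,0]},{"offset":[0.068,0.001,0.12],"twist":[0,0,0]},{"offset":[0.068,0.001,0.15],"twist":[0,0,0]},{"offset":[0.068,0.001,0.175],"twist":[0,0,0]},{"offset":[0.068,0.001,0.195],"twist":[0,0,0]},{"offset":[0.068,0.001,0.205],"twist":[0,0,0]},{"offset":[0.068,0.001,0.205],"twist":[0,0,0]}]' 1
python3 - <<'E'
from h import *
T=pose(); im=get_image("wrist"); cv2.imwrite("pics/w2.png",im[:,:,::-1]); np.save("w2.npy",T); print(T[:3,3])
c=cam("wrist",T)
for z in (.075,.145): print(proj(c,np.array([.617,-.235,z])))
E
```

```text
t: 3.32
tool_pos: [0.6178, -0.2344, 0.0958]
tool_rot: [-3.141, 0.0, 0.001]
contact_force: [-1.3, 0.0, 0.1]
opening: 0.0855
grip_force: 0.0
[ 0.61781795 -0.23442479  0.09581663]
[316.76515924 280.72058898]
[315.79415441 376.37323445]
```

View pics/w2.png

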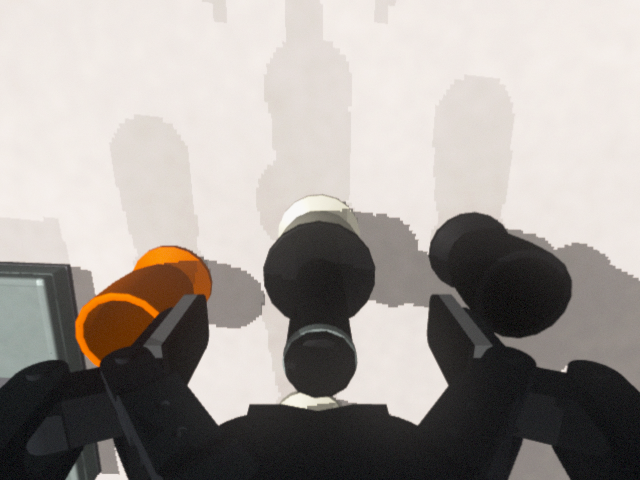

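The handle top sits at (320,360) and the guard at (320,274), both a little above the predictions, so the scraper is about 3 mm farther out in x. I'll shift and grip.

```bash
python3 -m crank '[{"offset":[0.003,0.001,0],"twist":[0,0,0]},{"offset":[0.003,0.001,0],"twist":[0,0,0]}]' 1 && python3 -m crank '[{"offset":[0,0,0],"twist":[0,0,0]},{"offset":[0,0,0],"twist":[0,0,0]},{"offset":[0,0,0],"twist":[0,0,0]},{"offset":[0,0,0],"twist":[0,0,0]},{"offset":[0,0,0],"twist":[0,0,0]},{"offset":[0,0,0],"twist":[0,0,0]},{"offset":[0,0,0],"twist":[0,0,0]},{"offset":[0,0,0],"twist":[0,0,0]}]' 0 60
python3 - <<'E'
from h import *
T=pose(); im=get_image("wrist"); cv2.imwrite("pics/w3.png",im[:,:,::-1]); np.save("w3.npy",T); print(T[:3,3]);o=get_obs();print(o["opening"],o["grip_force"],o["contact_force"])
E
```

```text
t: 3.62
tool_pos: [0.6219, -0.2359, 0.0976]
tool_rot: [3.141, 0.0, 0.003]
contact_force: [0.3, 0.2, 0.2]
opening: 0.0856
grip_force: 0.0
t: 4.62
tool_pos: [0.6211, -0.2355, 0.0964]
tool_rot: [3.142, 0.0, 0.0]
contact_force: [-0.9, 0.4, 1.6]
opening: 0.0209
grip_force: 58.6
[ 0.62107344 -0.23549594  0.09635592]
0.02106903702081396 58.55735957622528 [ 0.33959755 -0.06418052  2.4064969 ]
```

```bash
python3 -m crank '[{"offset":[0,0,-0.01],"twist":[0,0,0]},{"offset":[0,0,-0.025],"twist":[0,0,0]},{"offset":[0,0,-0.045],"twist":[0,0,0]},{"offset":[0,0,-0.065],"twist":[0,0,0]},{"offset":[0,0,-0.085],"twist":[0,0,0]},{"offset":[0,0,-0.095],"twist":[0,0,0]},{"offset":[0,0,-0.095],"twist":[0,0,0]}]'
python3 - <<'E'
from h import *
T=pose(); im=get_image("wrist"); cv2.imwrite("pics/w4.png",im[:,:,::-1]); np.save("w4.npy",T); print(T[:3,3]);o=get_obs();print(o["opening"],o["grip_force"],o["contact_force"])
im=get_image("side"); cv2.imwrite("pics/s4.png",cv2.resize(im[130:280,230:430,::-1],None,fx=4,fy=4))
E
```

```text
t: 5.55
tool_pos: [0.6215, -0.2357, 0.1927]
tool_rot: [3.141, 0.0, 0.003]
contact_force: [-0.0, 0.1, -0.1]
opening: 0.0209
grip_force: 58.6
[ 0.62152533 -0.2357461   0.19267017]
0.020937403652725024 58.568968176841736 [-0.18442841  0.38722127 -0.42871365]
```

View pics/w4.png

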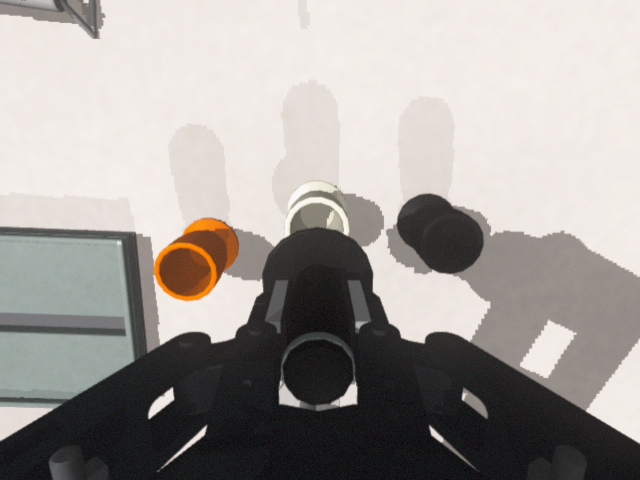

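View pics/s4.png

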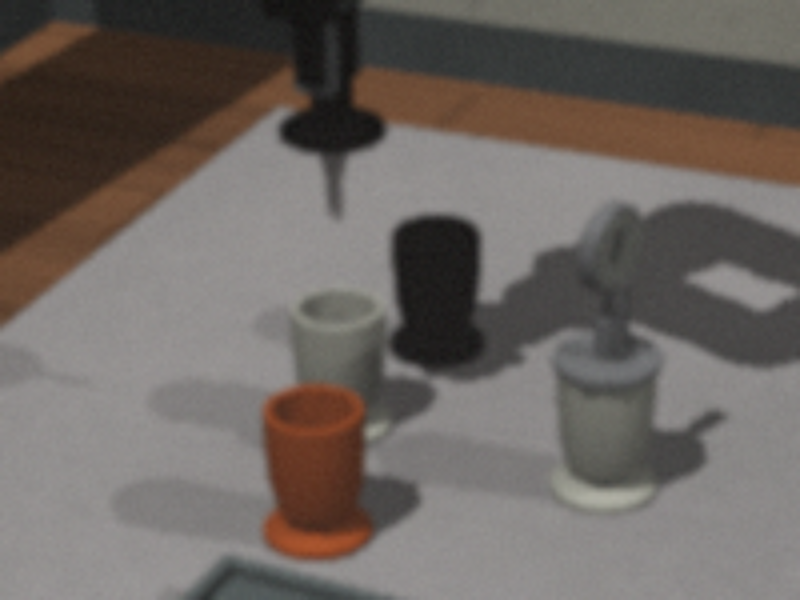

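Scraper is held plumb; the guard spans columns 262–373 with its far edge at row 228. The empty cup's rim shows at columns 286–349, far edge at row 197. Thermometer undisturbed.

```bash
python3 -m crank '[{"offset":[0,-0.04,-0.03],"twist":[0,0,0]},{"offset":[0,-0.08,-0.05],"twist":[0,0,0]},{"offset":[-0.02,-0.12,-0.05],"twist":[0,0,0]},{"offset":[-0.05,-0.16,-0.05],"twist":[0,0,0]},{"offset":[-0.08,-0.2,-0.05],"twist":[0,0,0]},{"offset":[-0.11,-0.24,-0.05],"twist":[0,0,0]},{"offset":[-0.14,-0.27,-0.05],"twist":[0,0,0]},{"offset":[-0.17,-0.3,-0.05],"twist":[0,0,0]},{"offset":[-0.19,-0.315,-0.05],"twist":[0,0,0]},{"offset":[-0.19,-0.315,-0.05],"twist":[0,0,0]},{"offset":[-0.19,-0.315,-0.05],"twist":[0,0,0]}]'
python3 - <<'E'
from h import *
np.set_printoptions(precision=4,suppress=True)
T4=np.load("w4.npy");c=cam("wrist",T4)
w=lambda x,y,z:(T4@np.array([x,y,z,1]))[:3]
print("guard far edge pred",proj(c,w(.027,0,.0215)),proj(c,w(.027,0,.0265)),proj(c,w(.030,0,.0215)))
print("cup x from rim",atz(c,(317.5,197),.07)-[.0245,0,0], "inner",atz(c,(317.5,204),.07)-[.02,0,0])
s=cam("side");print("side rim",atz(s,(314.5,206.75),.07))
T=pose(); im=get_image("wrist"); cv2.imwrite("pics/w5.png",im[:,:,::-1]); np.save("w5.npy",T); print(T[:3,3])
im=get_image("top"); cv2.imwrite("pics/t5.png",cv2.resize(im[140:290,340:540,::-1],None,fx=4,fy=4))
E
```

```text
t: 7.02
tool_pos: [0.4312, 0.0792, 0.2407]
tool_rot: [3.141, -0.0, -0.001]
contact_force: [-0.2, -0.4, -0.8]
opening: 0.0207
grip_force: 58.7
guard far edge pred [315.5126 223.2848] [315.5861 220.6357] [315.5099 216.8376]
cup x from rim [ 0.618  -0.2366  0.07  ] inner [ 0.6174 -0.2366  0.07  ]
side rim [ 0.6153 -0.2328  0.07  ]
[0.4312 0.0792 0.2407]
```

View pics/w5.png

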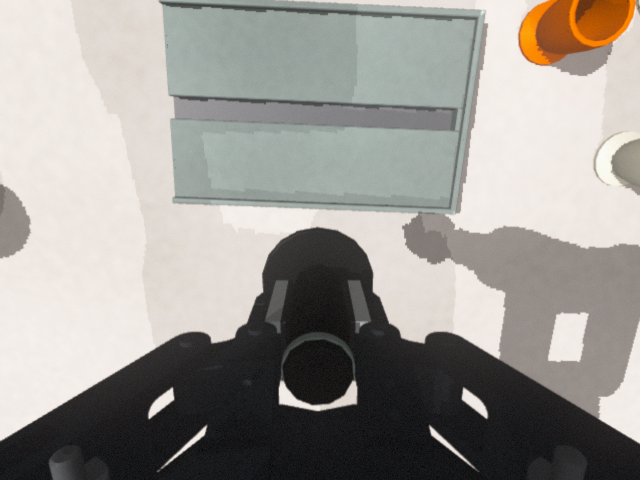

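View pics/t5.png

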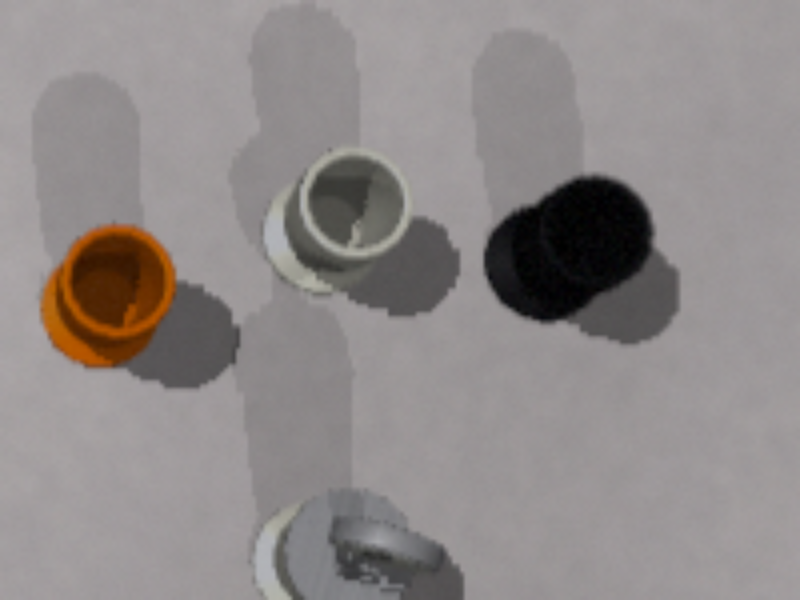

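Wrist view: channel band from (174,96)–(172,120) at the open end to (456,108)–(456,131) at the closed end, whose wall face spans about columns 444–456. Top crop: the cup is empty and upright, with its rim centred at crop (355,202).

```bash
python3 - <<'E'
from h import *
np.set_printoptions(precision=4,suppress=True)
T=np.load("w5.npy");c=cam("wrist",T)
im=cv2.imread("pics/w5.png");g=cv2.cvtColor(im,cv2.COLOR_BGR2GRAY).astype(float); 
# channel edges: saturation differs (floor grey vs deck greenish)
hsv=cv2.cvtColor(im,cv2.COLOR_BGR2HSV)[:,:,1]
Cs=[]
for col in range(190,440,25):
    s=cv2.blur(hsv[80:150,col-3:col+4],(7,1)).mean(1); lo=np.where(s<(s.min()+np.median(s))/2)[0]; a,b=80+lo.min(),80+lo.max()+1
    A,B=atz(c,(col,a-.5),.018),atz(c,(col,b-.5),.018); Cs.append((A+B)/2); print(col,a,b,A-B)
Cs=np.array(Cs); m=np.polyfit(Cs[:,1],Cs[:,0],1); print("x=%.4f*y+%.4f"%tuple(m), "resid",Cs[:,0]-np.polyval(m,Cs[:,1]))
print("closed: wall top",atz(c,(456.5,119),.018),"floor end",atz(c,(444.5,119),.004)," open end deck",atz(c,(171.5,110),.018))
print("outer corners",atz(c,(484,11),.026),atz(c,(457,212),.026))
print(hsv[118,435:470],g[118,435:470])
E
```

```text
190 97 119 [ 0.0194 -0.0018  0.    ]
215 99 121 [ 0.0194 -0.0015  0.    ]
240 100 122 [ 0.0195 -0.0011  0.    ]
265 101 123 [ 0.0195 -0.0007  0.    ]
290 102 124 [ 0.0195 -0.0004  0.    ]
315 103 125 [ 0.0196 -0.      0.    ]
340 104 126 [0.0196 0.0003 0.    ]
365 105 127 [0.0196 0.0007 0.    ]
390 106 128 [0.0196 0.0011 0.    ]
415 107 129 [0.0197 0.0015 0.    ]
x=0.0392*y+0.5094 resid [ 0.0006 -0.0003 -0.0002 -0.0002 -0.0001 -0.0001 -0.      0.      0.0001
  0.0001]
closed: wall top [ 0.5077 -0.0517  0.018 ] floor end [ 0.5081 -0.0451  0.004 ]  open end deck [0.5155 0.2147 0.018 ]
outer corners [ 0.5953 -0.063   0.026 ] [ 0.4204 -0.0585  0.026 ]
[ 6  8  4  6  6  4  6  4  2  6  4  4  2  6  2  2  6 12  7  9 14 10 12 15
 13 13 12 11  8 11 14 15 13 15  7] [125. 125. 128. 126. 127. 125. 129. 126. 124. 127. 125. 129. 125. 126.
 127. 128. 116. 107. 107. 107. 110. 130. 165. 169. 171. 158. 130. 111.
 120. 158. 172. 171. 170. 164. 148.]
```

```bash
python3 -m crank '[{"offset":[0.03,0.035,0.02],"twist":[0,0,0]},{"offset":[0.06,0.075,0.05],"twist":[0,0,0]},{"offset":[0.079,0.102,0.08],"twist":[0,0,0]},{"offset":[0.079,0.102,0.1],"twist":[0,0,0]},{"offset":[0.079,0.102,0.115],"twist":[0,0,0]},{"offset":[0.079,0.102,0.115],"twist":[0,0,0]},{"offset":[0.079,0.102,0.115],"twist":[0,0,0]}]'
python3 - <<'E'
from h import *
print(np.mean([pose()[:3,3] for _ in range(3)],0))
im=get_image("side"); cv2.imwrite("pics/s6.png",cv2.resize(im[220:420,180:440,::-1],None,fx=3,fy=3))
print(pose()[:3,3])
E
```

```text
t: 8.0
tool_pos: [0.5105, -0.022, 0.1275]
tool_rot: [3.141, 0.002, 0.003]
contact_force: [-0.7, -1.1, -1.0]
opening: 0.0205
grip_force: 58.9
[ 0.51050032 -0.0219813   0.12745271]
[ 0.51071639 -0.02204062  0.12775131]
```

View pics/s6.png

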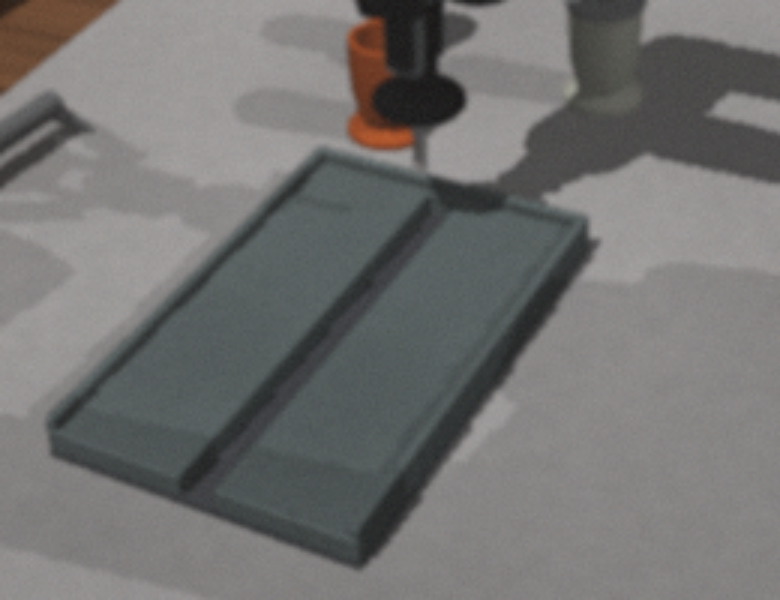

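The tip is at crop (423,172), hovering over the closed end and in line with the channel. Descending now.

```bash
python3 -m crank '[{"offset":[0,0.001,0.01],"twist":[0,0,0]},{"offset":[0,0.001,0.02],"twist":[0,0,0]},{"offset":[0,0.001,0.03],"twist":[0,0,0]},{"offset":[0,0.001,0.037],"twist":[0,0,0]},{"offset":[0,0.001,0.043],"twist":[0,0,0]},{"offset":[0,0.001,0.047],"twist":[0,0,0]},{"offset":[0,0.001,0.047],"twist":[0,0,0]},{"offset":[0,0.001,0.047],"twist":[0,0,0]}]'
python3 - <<'E'
from h import *
T=pose();o=get_obs();print(T[:3,3],o["contact_force"],o["wrist_torque"])
t=cam("side");im=get_image("side"); cv2.imwrite("pics/s7.png",cv2.resize(im[240:330,270:370,::-1],None,fx=6,fy=6))
np.set_printoptions(precision=1,suppress=True)
for P in ((.5085,-.0234,.0515),(.5085,-.0234,.0565)): print((proj(t,np.array(P))-[270,240])*6)
E
```

```text
t: 9.05
tool_pos: [0.5103, -0.0235, 0.0796]
tool_rot: [3.141, 0.0, 0.001]
contact_force: [0.7, -0.8, -0.5]
opening: 0.0211
grip_force: 58.8
[ 0.51031136 -0.02352178  0.07963388] [ 0.67097205 -0.79080547 -0.52103678] [-0.02870409 -0.03369042  0.05385085]
[297.3 226.4]
[296.9 211.8]
```

View pics/s7.png

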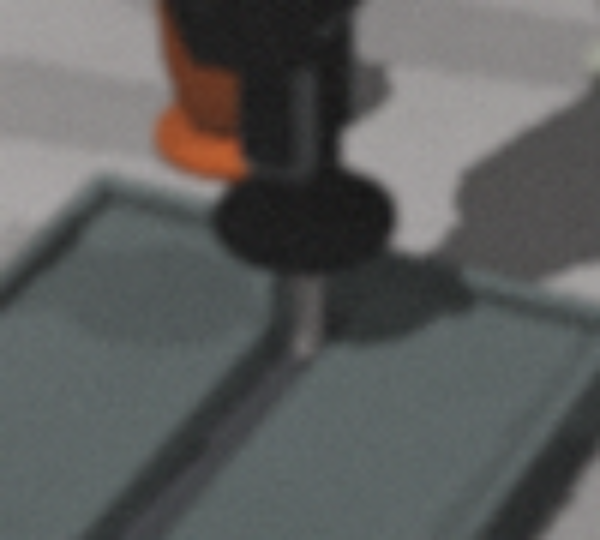

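The tip is down in the channel with no contact force. I'll check centring in the side camera's own frame before dragging.

```bash
python3 - <<'E'
from h import *
s=cam("side"); f=lambda p:(p[0]/6+270,p[1]/6+240)
g=atz(s,f((305,220)),.0555); print("guard",g)
A,B=atz(s,f((303,357)),.018),atz(s,f((165,530)),.018); print(A,B)
d=(B-A)/np.linalg.norm(B-A); n=np.array([d[1],-d[0],0]); print("slope",d[0]/d[1],"tip distance from near deck edge (want .010)",(g-A)@n)
t=cam("top");im=get_image("top"); 
E
```

```text
guard [ 0.50524594 -0.0218093   0.0555    ]
[ 0.50033123 -0.00777876  0.018     ] [0.50158746 0.0792322  0.018     ]
slope 0.0144375768333267 tip distance from near deck edge (want .010) 0.005116734751155825
```

```bash
python3 -m crank '[{"offset":[0.002,0,0],"twist":[0,0,0]},{"offset":[0.002,0,0],"twist":[0,0,0]},{"offset":[0.002,0,0],"twist":[0,0,0]}]';  python3 -m crank '[{"offset":[0.002,0,0],"twist":[0,0,0]},{"offset":[0.003,0,0],"twist":[0,0,0]},{"offset":[0.003,0,0],"twist":[0,0,0]}]'
```

```text
t: 9.52
tool_pos: [0.5121, -0.0235, 0.0793]
tool_rot: [-3.142, 0.0, -0.0]
contact_force: [-0.6, 0.7, -0.3]
opening: 0.0208
grip_force: 58.8
t: 9.9
tool_pos: [0.5151, -0.0235, 0.0793]
tool_rot: [-3.142, -0.0, -0.0]
contact_force: [0.7, 0.4, -0.3]
opening: 0.0209
grip_force: 58.8
```

```bash
python3 -m crank '[{"offset":[0.002,0,0],"twist":[0,0,0]},{"offset":[0.002,0,0],"twist":[0,0,0]},{"offset":[0.002,0,0],"twist":[0,0,0]}]'
```

```text
t: 10.28
tool_pos: [0.517, -0.0235, 0.0793]
tool_rot: [3.142, 0.0, -0.0]
contact_force: [-0.0, -0.4, -0.6]
opening: 0.0208
grip_force: 58.8
```

Still free at 0.517, and it was free at 0.510, so the channel centre is at about TCP x 0.5135. Dragging the first half now.

```bash
python3 -m crank '[{"offset":[-0.002,0,0],"twist":[0,0,0]},{"offset":[-0.0035,-0.003,0],"twist":[0,0,0]},{"offset":[-0.0033,-0.009,0],"twist":[0,0,0]},{"offset":[-0.0031,-0.015,0],"twist":[0,0,0]},{"offset":[-0.0029,-0.021,0],"twist":[0,0,0]},{"offset":[-0.0027,-0.027,0],"twist":[0,0,0]},{"offset":[-0.0025,-0.033,0],"twist":[0,0,0]},{"offset":[-0.0023,-0.039,0],"twist":[0,0,0]},{"offset":[-0.0021,-0.045,0],"twist":[0,0,0]},{"offset":[-0.0019,-0.051,0],"twist":[0,0,0]},{"offset":[-0.0017,-0.057,0],"twist":[0,0,0]},{"offset":[-0.0015,-0.063,0],"twist":[0,0,0]},{"offset":[-0.0013,-0.069,0],"twist":[0,0,0]},{"offset":[-0.0011,-0.075,0],"twist":[0,0,0]},{"offset":[-0.0009,-0.081,0],"twist":[0,0,0]},{"offset":[-0.0007,-0.087,0],"twist":[0,0,0]},{"offset":[-0.0005,-0.093,0],"twist":[0,0,0]},{"offset":[-0.0003,-0.099,0],"twist":[0,0,0]},{"offset":[-0.0001,-0.105,0],"twist":[0,0,0]},{"offset":[-0.0001,-0.105,0],"twist":[0,0,0]}]'; python3 -m crank '[{"offset":[0.0025,0,0],"twist":[0,0,0]},{"offset":[0.0025,0,0],"twist":[0,0,0]},{"offset":[0.0025,0,0],"twist":[0,0,0]}]'
```

```text
t: 12.78
tool_pos: [0.5169, 0.0819, 0.0793]
tool_rot: [3.142, 0.001, 0.0]
contact_force: [0.1, 0.4, -0.8]
opening: 0.0209
grip_force: 58.9
t: 13.15
tool_pos: [0.5195, 0.0813, 0.0793]
tool_rot: [3.142, -0.0, -0.0]
contact_force: [0.2, 0.1, -0.4]
opening: 0.0206
grip_force: 58.9
```

```bash
python3 -m crank '[{"offset":[-0.0023,-0.003,0],"twist":[0,0,0]},{"offset":[-0.0022,-0.009,0],"twist":[0,0,0]},{"offset":[-0.002,-0.015,0],"twist":[0,0,0]},{"offset":[-0.0018,-0.021,0],"twist":[0,0,0]},{"offset":[-0.0016,-0.027,0],"twist":[0,0,0]},{"offset":[-0.0014,-0.033,0],"twist":[0,0,0]},{"offset":[-0.0012,-0.039,0],"twist":[0,0,0]},{"offset":[-0.001,-0.045,0],"twist":[0,0,0]},{"offset":[-0.0008,-0.051,0],"twist":[0,0,0]},{"offset":[-0.0006,-0.057,0],"twist":[0,0,0]},{"offset":[-0.0004,-0.063,0],"twist":[0,0,0]},{"offset":[-0.0002,-0.069,0],"twist":[0,0,0]},{"offset":[0,-0.075,0],"twist":[0,0,0]},{"offset":[0.0002,-0.081,0],"twist":[0,0,0]},{"offset":[0.0004,-0.087,0],"twist":[0,0,0]},{"offset":[0.0006,-0.093,0],"twist":[0,0,0]},{"offset":[0.0008,-0.099,0],"twist":[0,0,0]},{"offset":[0.001,-0.104,0],"twist":[0,0,0]},{"offset":[0.001,-0.104,0],"twist":[0,0,0]}]'
python3 - <<'E'
from h import *
print(pose()[:3,3],get_obs()["contact_force"])
im=get_image("side"); cv2.imwrite("pics/s8.png",cv2.resize(im[280:420,170:340,::-1],None,fx=4,fy=4))
E
```

```text
t: 15.52
tool_pos: [0.5204, 0.1858, 0.0793]
tool_rot: [3.142, 0.001, 0.0]
contact_force: [-0.0, -0.1, 0.4]
opening: 0.0208
grip_force: 58.9
[0.52044375 0.18583402 0.07932548] [-0.01786625 -0.05051737  0.44789882]
```

View pics/s8.png

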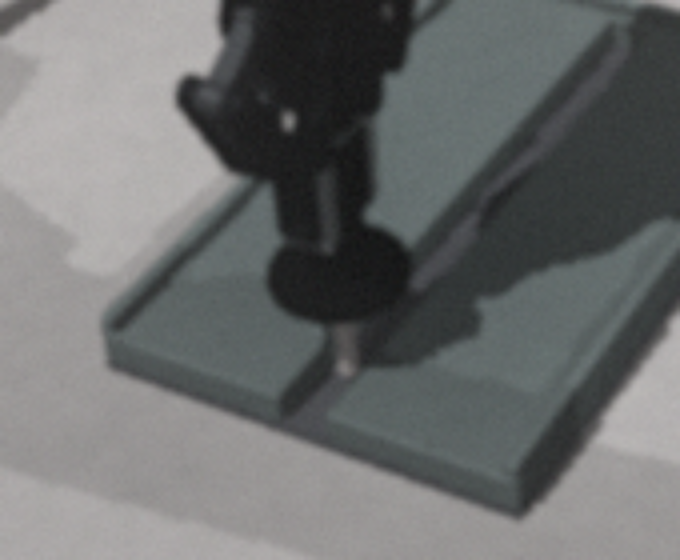

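The tip is at (345,372), still inside the channel and about 30 mm from the open end, so past the end point. Lifting and carrying it back over the cup.

```bash
python3 -m crank '[{"offset":[0,0,-0.006],"twist":[0,0,0]},{"offset":[0,0,-0.014],"twist":[0,0,0]},{"offset":[0,0,-0.025],"twist":[0,0,0]},{"offset":[0,0,-0.05],"twist":[0,0,0]},{"offset":[0,0,-0.08],"twist":[0,0,0]},{"offset":[0.01,0.03,-0.106],"twist":[0,0,0]},{"offset":[0.02,0.07,-0.106],"twist":[0,0,0]},{"offset":[0.035,0.115,-0.106],"twist":[0,0,0]},{"offset":[0.05,0.16,-0.106],"twist":[0,0,0]},{"offset":[0.065,0.205,-0.106],"twist":[0,0,0]},{"offset":[0.08,0.25,-0.106],"twist":[0,0,0]},{"offset":[0.09,0.295,-0.106],"twist":[0,0,0]},{"offset":[0.099,0.34,-0.106],"twist":[0,0,0]},{"offset":[0.099,0.38,-0.106],"twist":[0,0,0]},{"offset":[0.099,0.405,-0.106],"twist":[0,0,0]},{"offset":[0.099,0.4215,-0.106],"twist":[0,0,0]},{"offset":[0.099,0.4215,-0.106],"twist":[0,0,0]},{"offset":[0.099,0.4215,-0.106],"twist":[0,0,0]}]'
python3 - <<'E'
from h import *
T=pose();print(T[:3,3]); np.set_printoptions(precision=4,suppress=True)
im=get_image("wrist"); cv2.imwrite("pics/w9.png",im[:,:,::-1]); np.save("w9.npy",T)
E
```

```text
t: 17.82
tool_pos: [0.6195, -0.2349, 0.1853]
tool_rot: [-3.141, -0.002, 0.0]
contact_force: [-0.2, 0.5, 0.0]
opening: 0.0204
grip_force: 58.9
[ 0.61950083 -0.23488284  0.18529906]
```

```bash
python3 -m crank '[{"offset":[0,0.0008,0.02],"twist":[0,0,0]},{"offset":[0,0.0008,0.035],"twist":[0,0,0]},{"offset":[0,0.0008,0.045],"twist":[0,0,0]},{"offset":[0,0.0008,0.055],"twist":[0,0,0]},{"offset":[0,0.0008,0.065],"twist":[0,0,0]},{"offset":[0,0.0008,0.075],"twist":[0,0,0]},{"offset":[0,0.0008,0.08],"twist":[0,0,0]},{"offset":[0,0.0008,0.08],"twist":[0,0,0]}]'; python3 -m crank '[{"offset":[0,0,0.003],"twist":[0,0,0]},{"offset":[0,0,0.006],"twist":[0,0,0]},{"offset":[0,0,0.008],"twist":[0,0,0]},{"offset":[0,0,0.008],"twist":[0,0,0]}]'
python3 - <<'E'
from h import *
print(pose()[:3,3],get_obs()["contact_force"])
a=get_image("side")[130:280,230:430,::-1]; cv2.imwrite("pics/f1.png",cv2.resize(a,None,fx=4,fy=4))
E
```

```text
t: 18.88
tool_pos: [0.6192, -0.2367, 0.1048]
tool_rot: [-3.141, -0.0, 0.001]
contact_force: [-0.7, 0.2, -1.1]
opening: 0.0205
grip_force: 58.9
t: 19.38
tool_pos: [0.6193, -0.2367, 0.0971]
tool_rot: [-3.141, 0.0, 0.001]
contact_force: [-0.2, 0.0, -0.2]
opening: 0.021
grip_force: 58.9
[ 0.61929763 -0.23672345  0.09706655] [-0.24004504  0.01588928 -0.17678435]
```

View pics/f1.png

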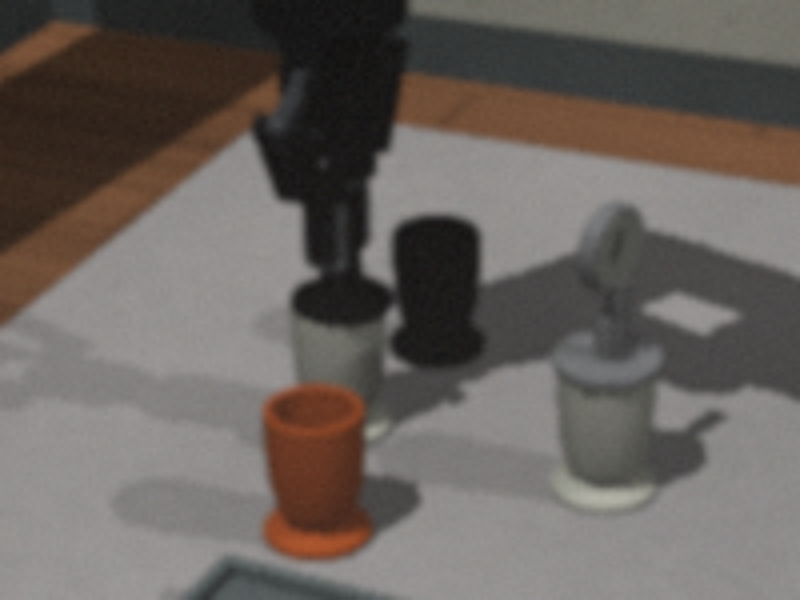

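The guard sits on the white cup's rim at crop (341,300), centred, and the thermometer is untouched. I'll lower 1 mm, release and withdraw.

```bash
python3 -m crank '[{"offset":[0,0,0.001],"twist":[0,0,0]},{"offset":[0,0,0.001],"twist":[0,0,0]},{"offset":[0,0,0.001],"twist":[0,0,0]}]'; python3 -m crank '[{"offset":[0,0,0],"twist":[0,0,0]},{"offset":[0,0,0],"twist":[0,0,0]},{"offset":[0,0,0],"twist":[0,0,0]},{"offset":[0,0,0],"twist":[0,0,0]},{"offset":[0,0,0],"twist":[0,0,0]},{"offset":[0,0,0],"twist":[0,0,0]},{"offset":[0,0,0],"twist":[0,0,0]},{"offset":[0,0,0],"twist":[0,0,0]}]' 1; python3 -m crank '[{"offset":[0,0,-0.02],"twist":[0,0,0]},{"offset":[0,0,-0.05],"twist":[0,0,0]},{"offset":[0,0,-0.09],"twist":[0,0,0]},{"offset":[0,0,-0.13],"twist":[0,0,0]},{"offset":[0,0,-0.17],"twist":[0,0,0]},{"offset":[-0.06,0,-0.2],"twist":[0,0,0]},{"offset":[-0.06,0,-0.2],"twist":[0,0,0]},{"offset":[-0.06,0,-0.2],"twist":[0,0,0]}]'
python3 - <<'E'
from h import *
np.set_printoptions(precision=4,suppress=True)
T=pose();get_image("wrist"); c=cam("wrist",T)
for q in ("scraper_grip","thermometer"):
    for d in cut_out(q,"wrist")[:2]: print(q,d["confidence"],d["rect"],atz(c,d["rect"][:2],.075))
get_image("top")
for q in ("scraper_grip","thermometer"):
    for d in cut_out(q,"top")[:2]: print(q,d["confidence"],d["rect"])
E
```

```text
t: 19.8
tool_pos: [0.6195, -0.2368, 0.0964]
tool_rot: [3.141, 0.0, 0.0]
contact_force: [0.3, 0.9, 0.6]
opening: 0.0207
grip_force: 58.9
t: 20.8
tool_pos: [0.6194, -0.2368, 0.0963]
tool_rot: [3.142, 0.0, -0.0]
contact_force: [0.3, 0.3, -0.2]
opening: 0.0854
grip_force: 0.0
t: 21.8
tool_pos: [0.5595, -0.2369, 0.2977]
tool_rot: [3.141, -0.001, 0.003]
contact_force: [0.1, 0.4, -0.3]
opening: 0.0853
grip_force: 0.0
scraper_grip 0.93 [318.8, 139.1, 49.5, 54.5] [ 0.6184 -0.2389  0.075 ]
thermometer 0.81 [308.6, 292.1, 48.0, 71.1] [ 0.4599 -0.2283  0.075 ]
scraper_grip 0.8 [428.5, 191.5, 21.6, 31.4]
thermometer 0.7 [424.4, 278.4, 26.4, 32.5]
```

Scraper at (0.618, −0.239) against the cup at (0.618, −0.237), which matches an upright, seated tool. Handing in.

```bash
python3 -c "
from station import *
print(finish_job())"
```

```text
the job is handed in; nothing more can be done
None
```

I ran the scraper the full length of the channel at about 5 cm/s, stood it back in its own egg cup, released it and left the thermometer undisturbed; the job is handed in, but no verdict was shown.

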